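Slide the tin and the jar home into the two-bay tidy

ROBOT

A 6-joint arm with a two-finger parallel gripper is mounted at the origin on a cart in front of the work surface, level with it; the furniture and walls round the work are solid. World frame = base frame: x ahead of the robot, y to its left, z up, the work surface at z = 0. Lengths are in m, angles in rad, forces in N, time in s.
With the tool pointing down it reaches from about 0.25 to 0.775 m from the base axis. Payload 4 kg.
Tool frame: the origin (TCP) lies at the centre of the arm's flange, where the gripper is bolted on; the fingertips stand 199 mm ahead of it and the grasp point (between the pads) lies 180 mm ahead of it (robot.tcp_to_tips is the z of the fingertips in the tool frame, in m); z points along the fingers, y is the line along which they close (so a half turn about z gives the same grasp; the last joint's range is limited). The gripper opens to 94 mm and grips with 3 to 60 N. Pads are 16 mm wide; open, the fingers measure 119 mm over their backs; the gripper's body (75 mm by 177 mm) begins 78 mm behind the grasp point.
Start: joints at [1.189, 0.087, 1.371, -0, 1.684, -0.103], TCP at [0.151, 0.529, 0.405] pointing down, gripper open.
Joint ranges: [-3.1, 3.1], [-0.76, 2.03], [0.27, 2.55], [-1.08, 4.22], [0.17, 2.65], [-2.57, 2.57]. Speed limits (rad/s): [2.79, 2.79, 3.14, 3.14, 3.14, 3.14].

INTERFACE

Orientations are given as [roll, pitch, yaw] about the fixed x, y, z axes, in that order (R = Rz(yaw) Ry(pitch) Rx(roll)).
In Python, from bench import robot gives the robot as it stands.
- The arm moves only by the tool play_rows, never from a script. Its arguments are lists of equal length, an entry for each row: "translation": the shift along the tool's x, y, z scaled (see below), a list of three; "twist": the turn, a rotation vector about the tool's x, y, z scaled (see below), a list of three; "gripper": the opening, from -1 (shut) to 1 (fully open). A call has 1 to 8 rows; each row shifts and turns the commanded pose from where the row before left it, along the tool's axes as they then stand; what a row does not reach is not made up. The controller multiplies each number of a shift by 0.04 m and each number of a turn by 0.1 rad. A row lasts 1/10 s, in which the tool goes at most 50 mm and 8.59 degrees, less where a joint would pass 70% of its speed; a pose out of reach is approached as far as the arm can. A call with a number of a shift or a turn outside -1 to 1 is refused whole. A call with a gripper value outside its range is refused whole. The fingers move at their own pace and stop on an object; the grip force is fixed at half the most. Time passes only in rows, so rows that do not move let the fingers close. It gives the time, the measured TCP pose, the force, the opening and the grip force at its end, in the units of the state.
- robot.get_obs(): the state, without advancing time (a new reading comes with each control period).
- robot.snapshot(name): name is "scene" or "side" or "wrist"; returns the picture (420x560x3 uint8, red, green, blue); there is no depth.
- robot.camera_model(name): a dict with "camera_matrix" (3x3 intrinsics, pixels), "k1" (the pictures are not rectified: a ray, as slopes to the right and down, at radius r is drawn at 1 + k1 r^2 times it, then the intrinsics apply), "rvec" (rotation vector, rad) and "tvec" (3), from world to camera coordinates, as OpenCV has them. Camera axes: x right, y down, z forward; pixel columns grow to the right and rows downward; lengths in m; the calibration is good to about 2 mm. A picture is of the moment at which its call begins: read the wrist's pose just before it. camera_model takes no time and is no camera call; for the wrist camera it gives the pose at the moment of the call.
- robot.close_job(): hands the job in; it is judged then, once.
Trained networks look in the newest picture that a camera, given by its name, has taken for a name from the list of things; names that differ only in an ending like _2 or _b are one class to them, and where a whole thing is asked for, a point or a joint stands for the part that bears it (a point fixed in the world has none). Each returns a list of dicts, best first, with "score" (0 to 1); they miss things now and then, are a little off and sometimes report something else, mostly with a low value. They report only what shows in the picture. A call takes as long as a camera call. They do not tell look-alikes from the thing itself.
- robot.recognise(name, camera): "centre" ([x, y, z] in m, in world coordinates, good to about 4 mm: the middle of the surface that is visible of it).
- robot.spot_point(name, camera): "centre" ([x, y, z] in m, in world coordinates, good to about 4 mm: a listed point, or the origin of a listed thing).
The state is a dict: "time": time; "joint_positions": joint angles; "qvel": joint speeds; "joint_torque": joint torques, N m; "tool_pos": TCP position; "ee_rot": TCP orientation; "wrist_force": force on the tool from outside, world axes, zero at the start; "wrist_torque": the same for the moment, N m; "width": finger opening in m; "finger_force": force on a finger pad.
Only numpy, scipy, OpenCV 4.12 (cv2) and the standard library are available. Lean on these libraries where they do the work, as an engineer would, in place of code of your own. Each camera call takes 0.05 s, during which the arm holds its last target. There are 200 camera calls.

TASK

Put the squat tin and the screw-top glass jar away in the wooden two-bay tidy by pushing them along the worktop with the fingertips: the tin into the bay nearer the wall, the jar into the bay nearer you, each right home against the tall back board. Only slide them; never lift or tip them, and leave the garlic, the mug and the spice jar where they are. Finish with the hand clear.

Things in the scene. Friction and masses are not known exactly. Their poses are not given: they have to be found in the camera images.
- tidy: Wooden two-bay tidy (E-shaped from above), fixed on the worktop at the robot's right, no floor. Origin on the worktop, midway between the bays; yaw -0.2 to 0. Back board 60 mm high, 210 mm long, its inner face at local y = -38 mm. Three fences 24 mm high, 10 mm thick, centred at local x = -100, 0, +100 mm, run from it to local y = +52 mm. The mouths open to local +y (robot's left).
- bay_robot (a point): The jar's bay, the one nearer the robot: 90 mm wide, 90 mm deep. Point on the worktop on its centre line (tidy local x = -50 mm, y = 0), 38 mm in front of the back board and 52 mm inside the mouth; axes as the tidy's.
- bay_wall (a point): The tin's bay, the one nearer the wall: 90 mm wide, 90 mm deep. Point on the worktop on its centre line (tidy local x = +50 mm, y = 0), 38 mm in front of the back board and 52 mm inside the mouth; axes as the tidy's.
- tin: Squat round food tin, 75 mm diameter, 58 mm high, 0.18 to 0.36 kg, standing loose on the worktop. Origin at the centre of its underside, z up. Touching the back board, its origin is at tidy local y = 0.
- jar: Round glass jar with a yellow screw lid, 71 to 73 mm diameter, 91 mm high, 0.2 to 0.41 kg, standing loose on the worktop. Origin at the centre of its underside, z up. Touching the back board, its origin is at about tidy local y = -2 mm. Tin and jar stand left of the tidy, one 0.12 m or more farther left than the other; which one is nearer to the tidy varies.
- garlic: Bulb of garlic, 53 mm wide, 52 mm high, on the wall side of the work; leave alone. Origin at the centre of its underside.
- mug: White mug, 84 mm wide, 119 mm with its handle, 99 mm high, on the wall side of the work; leave alone. Origin at the centre of its underside.
- spice_jar: Slim spice jar with a dark cap, 41 mm diameter, 105 mm high, near the front edge of the worktop; leave alone. Origin at the centre of its underside.
Not all that is in view belongs to the job. Leave any blue look-alike of the tin alone. Leave any pink look-alike of the jar alone.

How it is judged:
At the end, for the whole second after the job is handed in: The tin stands in the tidy's bay nearer the wall and the jar in the bay nearer the robot (each within 12 mm of its bay's centre line), each within 6 mm of touching the back board, upright (0.08 rad), flat on the worktop and at rest (x of tin in the frame of tidy between 0.038 and 0.062 m and y of tin in the frame of tidy between -0.015 and 0.006 m and height (world z) of each of tin, jar below 0.004 m and angle between each of tin, jar's own z axis and vertical below 0.08 rad and linear speed of each of tin, jar below 0.01 m/s and x of jar in the frame of tidy between -0.062 and -0.038 m and y of jar in the frame of tidy between -0.015 and 0.004 m).
It fails at once if the tin is lifted off the worktop (more than 10 mm) (height (world z) of tin above 0.01 m).
It fails at once if the tin is tipped (more than 0.35 rad) (angle between tin's own z axis and vertical above 0.35 rad).
It fails at once if the glass jar is lifted off the worktop (more than 10 mm) (height (world z) of jar above 0.01 m).
It fails at once if the glass jar is tipped (more than 0.35 rad) (angle between jar's own z axis and vertical above 0.35 rad).
It fails at once if the garlic, the mug or the spice jar is moved more than 20 mm (distance of any of garlic, mug, spice_jar from where it was at the start of the episode above 0.02 m).
It also fails if it takes over 72 s, if anything falls off the work surface, if the arm or the gripper's body presses on something with over 40 N, if the wrist force passes 120 N, or if a joint passes its speed limit or range.

## Working session

There is one attempt and no reset: what is moved stays moved. The work goes in short steps, Python scripts to look and compute and a tool call to move; the robot and the scene stay as the last step left them, time stands still between calls to the robot, and variables do not carry over. Pictures are saved under pics/ and viewed, at most 10 in all, crops included, and the job is handed in when it is done.

Besides the shell and the picture viewer there is one more tool, called after ">>>" in YAML: its name, and indented under it one key for each argument. play_rows: Moves the arm, as the interface text tells. Its arguments: {"type":"object","properties":{"translation":{"type":"array","items":{"type":"array","items":{"type":"number","minimum":-1,"maximum":1}}},"twist":{"type":"array","items":{"type":"array","items":{"type":"number","minimum":-1,"maximum":1}}},"gripper":{"type":"array","items":{"type":"number"}}},"required":["translation","twist","gripper"]}

```bash
mkdir -p pics; ls; python3 - <<'E'
from bench import robot
import cv2,numpy as np
o=robot.get_obs(); print(o['time'],o['tool_pos'],o['ee_rot'],o['width'])
for c in ['scene','side']:
    im=robot.snapshot(c); cv2.imwrite(f'pics/{c}0.png',im[:,:,::-1])
    for n in ['tin','jar','tidy','bay_robot','bay_wall','garlic','mug','spice_jar']:
        r=robot.spot_point(n,c)
        print(c,n,[(np.round(d['centre'],3).tolist(),round(d['score'],2)) for d in r[:3]])
m=robot.camera_model('scene');print(m)
E
```

```text
pics
0.0 [0.15131665 0.52864632 0.40352115] [-3.13937766e+00 -2.24793489e-04  2.86282023e+00] 0.09398186655347002
scene tin [([0.505, 0.07, -0.003], 0.73)]
scene jar [([0.479, 0.223, -0.002], 0.73), ([0.381, 0.35, 0.001], 0.71)]
scene tidy [([0.487, -0.252, 0.004], 0.79)]
scene bay_robot [([0.434, -0.249, -0.0], 0.8), ([0.479, 0.227, -0.001], 0.2)]
scene bay_wall [([0.537, -0.258, 0.001], 0.89), ([0.693, 0.205, -0.004], 0.73)]
scene garlic [([0.653, 0.005, 0.0], 0.6)]
scene mug [([0.69, 0.205, -0.004], 0.81)]
scene spice_jar [([0.655, 0.004, -0.0], 0.48)]
side tin [([0.514, 0.377, 0.0], 0.71), ([0.503, 0.069, -0.004], 0.69)]
side jar [([0.382, 0.35, 0.001], 0.84), ([0.48, 0.224, -0.002], 0.75)]
side tidy [([0.49, -0.25, 0.001], 0.87)]
side bay_robot []
side bay_wall []
side garlic [([0.656, 0.004, 0.001], 0.7)]
side mug [([0.693, 0.205, -0.001], 0.93)]
side spice_jar [([0.344, 0.184, -0.0], 0.93), ([0.654, 0.004, -0.001], 0.66)]
{'camera_matrix': array([[384.27320998,   0.        , 276.30505674],
       [  0.        , 384.27320998, 200.15502709],
       [  0.        ,   0.        ,   1.        ]]), 'k1': -0.038082325885182934, 'rvec': array([ 0.69566033, -2.60901162,  1.11660101]), 'tvec': array([0.47470119, 0.18386682, 0.95649384])}
```

View pics/scene0.png

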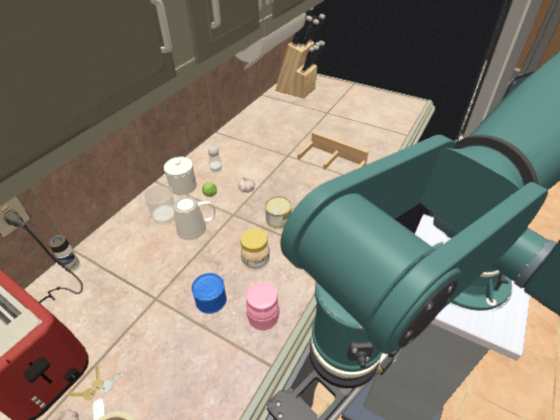

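View pics/side0.png

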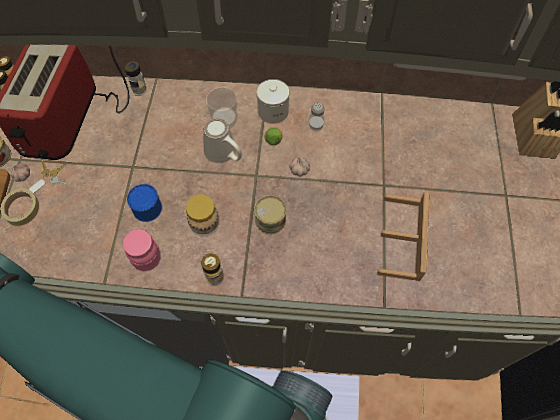

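The tin is the olive one at side (270,213). The other candidate is the blue one at (145,202), which is the look-alike. The jar is the yellow-lidded one at (202,212). The pink one at (141,249) is the look-alike. I'll confirm both in one crop that also shows the tidy.

```bash
cat > h.py <<'E'
from bench import robot
import cv2,numpy as np
def proj(c,P):
    m=robot.camera_model(c);R=cv2.Rodrigues(m['rvec'])[0]
    return cv2.projectPoints(np.array(P,float).reshape(-1,3),m['rvec'],m['tvec'],m['camera_matrix'],np.array([m['k1'],0,0,0]))[0][:,0]
def ray(c,uv,z):
    m=robot.camera_model(c);R=cv2.Rodrigues(m['rvec'])[0]
    u=cv2.undistortPoints(np.array(uv,float).reshape(-1,1,2),m['camera_matrix'],np.array([m['k1'],0,0,0]))[:,0]
    d=np.c_[u,np.ones(len(u))]@R; o=-R.T@np.ravel(m['tvec'])
    return o+d*((z-o[2])/d[:,2])[:,None]
def loc(p,o,y):
    c,s=np.cos(y),np.sin(y);return np.array([[c,s],[-s,c]])@(np.array(p)[:2]-o)
def wor(p,o,y):
    c,s=np.cos(y),np.sin(y);return np.array([[c,-s],[s,c]])@np.array(p)+o
def overlay(im,c,o,y):
    for pl,z in [([[-.105,-.038],[.105,-.038],[.105,-.048],[-.105,-.048],[-.105,-.038]],.06)]+[([[x-.005,-.038],[x-.005,.052],[x+.005,.052],[x+.005,-.038]],.024) for x in(-.1,0,.1)]:
        q=proj(c,[[*wor(p,o,y),z] for p in pl]); cv2.polylines(im,[np.round(q*16).astype(np.int32)],False,(0,255,0),1,cv2.LINE_AA,4)
E
python3 - <<'E'
from h import *
im=cv2.imread('pics/side0.png')
a=cv2.resize(im[180:290,120:300],None,fx=2.5,fy=2.5,interpolation=2)
b0=cv2.resize(im[180:290,365:445],None,fx=4,fy=4,interpolation=2)
o=np.array([.487,-.252]);y=-.087
overlay(im,'side',o,y)
b1=cv2.resize(im[180:290,365:445],None,fx=4,fy=4,interpolation=2)
cv2.imwrite('pics/tidy.png',np.hstack([b0,b1])); cv2.imwrite('pics/objs.png',a)
E
```

```text
(no output)
```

View pics/tidy.png

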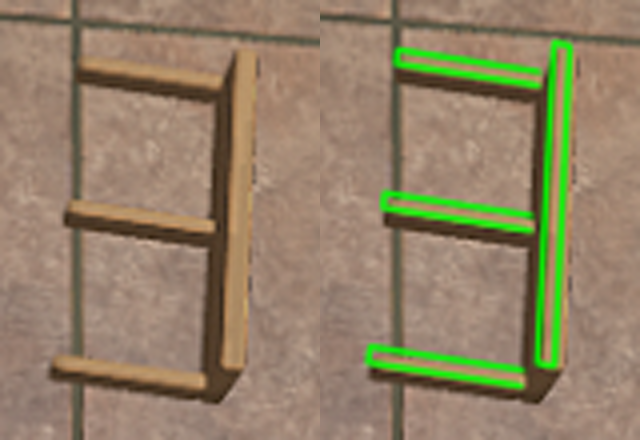

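View pics/objs.png

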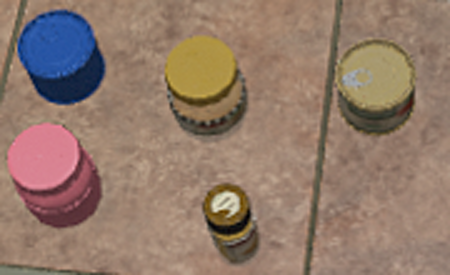

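The crop confirms the targets: the olive tin with the pull-ring and the yellow-lid jar, with the blue and pink look-alikes separate. The tidy overlay is a couple of pixels off, so I'll fit the tidy's pose to the lit top faces.

```bash
cat >> h.py <<'E'
def polys(c,o,y):
    P=[([[-.105,-.038],[.105,-.038],[.105,-.048],[-.105,-.048]],.06)]+[([[x-.005,-.038],[x-.005,.052],[x+.005,.052],[x+.005,-.038]],.024) for x in(-.1,0,.1)]
    return [proj(c,[[*wor(p,o,y),z] for p in pl]) for pl,z in P]
E
python3 - <<'E'
from h import *
from scipy.optimize import minimize
S=4
for c in ['side','scene']:
    im=cv2.imread(f'pics/{c}0.png')
    q=np.vstack(polys(c,np.array([.487,-.252]),-.087)); x0,y0=(q.min(0)-8).astype(int); x1,y1=(q.max(0)+8).astype(int)
    cr=cv2.resize(im[y0:y1,x0:x1],None,fx=S,fy=S,interpolation=cv2.INTER_CUBIC)
    lab=cv2.cvtColor(cr,cv2.COLOR_BGR2LAB).astype(float)
    hs=cv2.cvtColor(cr,cv2.COLOR_BGR2HSV).astype(float)
    m=((lab[...,2]-128>20)&(hs[...,2]>120)).astype(np.float32)
    g=cv2.GaussianBlur(m,(0,0),4)
    def f(p):
        t=np.zeros(m.shape,np.float32)
        for k in polys(c,p[:2],p[2]):
            k=(k-[x0,y0]+.5)*S-.5
            cv2.fillPoly(t,[np.round(k*16).astype(np.int32)],1,cv2.LINE_8,4)
        t=cv2.GaussianBlur(t,(0,0),4)
        return float(((t-g)**2).sum()/(g**2).sum())
    best=min((minimize(f,[.487+a,-.252+b,y],method='Nelder-Mead',options=dict(initial_simplex=np.array([[.487+a,-.252+b,y],[.493+a,-.252+b,y],[.487+a,-.246+b,y],[.487+a,-.252+b,y+.04]]))) for a in(-.005,.003) for b in (-.003,.004) for y in(-.1,-.06)),key=lambda r:r.fun)
    print(c,m.mean(),best.x,best.fun)
    cv2.imwrite(f'pics/mask_{c}.png',(m*255).astype(np.uint8))
E
```

```text
side 0.12705773 [ 0.4837291  -0.25553339 -0.08131362] 0.030269116163253784Traceback (most recent call last):
  File "<stdin>", line 19, in <module>
  File "<stdin>", line 19, in <genexpr>
    res = _minimize_neldermead(fun, x0, args, callback, bounds=bounds,
                               **options)
    fxcc = func(xcc)
    fx = function(np.copy(x), *(wrapper_args + args))
  File "<stdin>", line 14, in f
  File "h.py", line 20, in polys
    return [proj(c,[[*wor(p,o,y),z] for p in pl]) for pl,z in P]
            ~~~~^^^^^^^^^^^^^^^^^^^^^^^^^^^^^^^^^
  File "h.py", line 4, in proj
    m=robot.camera_model(c);R=cv2.Rodrigues(m['rvec'])[0]
ValueError: time passes only in moves, steps and waits
```

```bash
cat >> h.py <<'E'
from scipy.spatial.transform import Rotation as Ro
O=np.array([.4845,-.255]);YAW=-.081;TY=YAW+np.pi/2
def plan(xy,tips,n,world=False):
    s=robot.get_obs();p=np.array(s['tool_pos']);R=Ro.from_euler('xyz',s['ee_rot'])
    T=np.r_[xy if world else wor(xy,O,YAW),tips+.199];Rt=Ro.from_euler('xyz',[np.pi,0,TY])
    w=(R.inv()*Rt).as_rotvec()
    print('now',np.round(loc(p,O,YAW),4),'tips',round(p[2]-.199,4),'t',s['time'],'F',np.round(s['wrist_force'],1))
    d=(T-p)/n;tr=[];
    for i in range(n):
        Ri=R*Ro.from_rotvec(w*i/n); tr.append(np.round(Ri.inv().apply(d)/.04,2).tolist())
    print(tr);print('tw',np.round(w/n/.1,3))
E
python3 -c "
from h import *
plan([-.007,.384],.19,15)"
```

```text
now [-0.3955  0.7542] tips 0.2057 t 0.9 F [-0.1 -0.1 -0.2]
[[-0.76, -0.48, 0.03], [-0.8, -0.41, 0.03], [-0.83, -0.33, 0.03], [-0.86, -0.25, 0.03], [-0.88, -0.18, 0.03], [-0.89, -0.09, 0.03], [-0.89, -0.01, 0.03], [-0.89, 0.07, 0.03], [-0.88, 0.15, 0.03], [-0.86, 0.23, 0.03], [-0.84, 0.31, 0.03], [-0.81, 0.38, 0.03], [-0.77, 0.46, 0.03], [-0.72, 0.52, 0.03], [-0.67, 0.59, 0.03]]
tw [ 0.    -0.     0.915]
```

>>> play_rows:
  translation:
    - [-0.76, -0.48, 0.03]
    - [-0.8, -0.41, 0.03]
    - [-0.83, -0.33, 0.03]
    - [-0.86, -0.25, 0.03]
    - [-0.88, -0.18, 0.03]
    - [-0.89, -0.09, 0.03]
    - [-0.89, -0.01, 0.03]
    - [-0.89, 0.07, 0.03]
  twist:
    - [0, 0, 0.915]
    - [0, 0, 0.915]
    - [0, 0, 0.915]
    - [0, 0, 0.915]
    - [0, 0, 0.915]
    - [0, 0, 0.915]
    - [0, 0, 0.915]
    - [0, 0, 0.915]
  gripper: [0, 0, 0, 0, 0, 0, 0, 0]

```text
time: 1.7
tool_pos: [0.3431, 0.3141, 0.3953]
ee_rot: [3.141, -0.0, 2.127]
wrist_force: [0.3, 0.1, -0.0]
width: 0.047
finger_force: 0.0
```

>>> play_rows:
  translation:
    - [-0.88, 0.15, 0.03]
    - [-0.86, 0.23, 0.03]
    - [-0.84, 0.31, 0.03]
    - [-0.81, 0.38, 0.03]
    - [-0.77, 0.46, 0.03]
    - [-0.72, 0.52, 0.03]
    - [-0.67, 0.59, 0.03]
    - [0, 0, 0]
  twist:
    - [0, 0, 0.915]
    - [0, 0, 0.915]
    - [0, 0, 0.915]
    - [0, 0, 0.915]
    - [0, 0, 0.915]
    - [0, 0, 0.915]
    - [0, 0, 0.915]
    - [0, 0, 0]
  gripper: [-0.06, -0.06, -0.06, -0.06, -0.06, -0.06, -0.06, -0.06]

```text
time: 2.5
tool_pos: [0.5111, 0.1261, 0.386]
ee_rot: [3.142, 0.001, 1.484]
wrist_force: [-0.1, 0.0, -0.2]
width: 0.0447
finger_force: 0.0
```

```bash
python3 -c "
from h import *
plan([-.007,.384],.014,7)
print(robot.get_obs()['width'])
im=robot.snapshot('wrist');cv2.imwrite('pics/w1.png',im[:,:,::-1])
for n in ['tin','jar']:
  for c in ['wrist','side']:
    if c=='side' and n=='tin': robot.snapshot('side')
    print(n,c,[(np.round(loc(d['centre'],O,YAW),4),d['centre'][2],round(d['score'],2)) for d in robot.spot_point(n,c)])
"
```

```text
now [-0.0043  0.382 ] tips 0.187 t 2.5 F [-0.1  0.  -0.2]
[[0.01, -0.01, 0.62], [0.01, -0.01, 0.62], [0.01, -0.01, 0.62], [0.01, -0.01, 0.62], [0.01, -0.01, 0.62], [0.01, -0.01, 0.62], [0.01, -0.01, 0.62]]
tw [ 0.     0.002 -0.008]
0.04465766178537309
tin wrist [(array([-0.0042,  0.3198]), 0.0011, 0.77)]
tin side [(array([-0.0219,  0.6285]), -0.0014, 0.85), (array([-0.0068,  0.3226]), -0.0019, 0.68)]
jar wrist [(array([-0.0389,  0.4761]), 0.004, 0.73), (array([-0.0067,  0.3225]), 0.0026, 0.52)]
jar side [(array([-0.1516,  0.5927]), -0.0001, 0.96)]
```

View pics/w1.png

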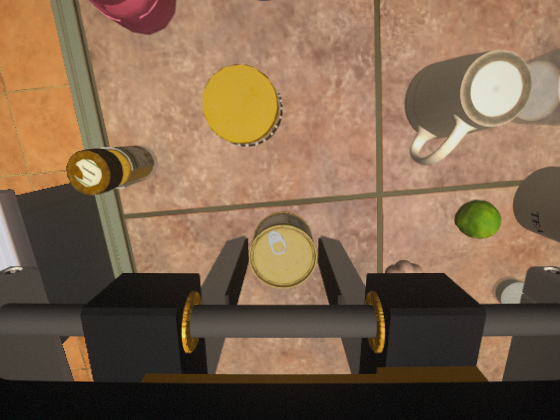

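The wrist view shows the tin at (283,255) centred between the fingers, with free worktop between it and the jar at (242,105). I'll lower behind the tin.

>>> play_rows:
  translation:
    - [0.05, 0, 0.62]
    - [0.05, 0, 0.62]
    - [0, 0, 0.62]
    - [0, 0, 0.62]
    - [0, 0, 0.62]
    - [0, 0, 0.62]
    - [0, 0, 0.5]
    - [0, 0, 0]
  twist:
    - [0, 0, -0.05]
    - [0, 0, 0]
    - [0, 0, 0]
    - [0, 0, 0]
    - [0, 0, 0]
    - [0, 0, 0]
    - [0, 0, 0]
    - [0, 0, 0]
  gripper: [-0.06, -0.06, -0.06, -0.06, -0.06, -0.06, -0.06, -0.06]

```text
time: 3.6
tool_pos: [0.5075, 0.1336, 0.2148]
ee_rot: [-3.135, 0.001, 1.497]
wrist_force: [-0.5, 0.2, -0.1]
width: 0.0441
finger_force: 0.0
```

>>> play_rows:
  translation:
    - [-0.3, 0.08, 0]
    - [-0.3, 0, 0]
    - [-0.3, 0.06, 0]
    - [-0.35, 0.09, 0]
    - [-0.35, 0.09, 0]
    - [-0.35, 0.09, 0]
    - [-0.35, 0.09, 0]
    - [-0.35, 0.09, 0]
  twist:
    - [0, 0, 0]
    - [0, 0, 0]
    - [0, 0, 0]
    - [0, 0, 0]
    - [0, 0, 0]
    - [0, 0, 0]
    - [0, 0, 0]
    - [0, 0, 0]
  gripper: [-0.06, -0.06, -0.06, -0.06, -0.06, -0.06, -0.06, -0.06]

```text
time: 4.4
tool_pos: [0.5252, 0.0242, 0.2182]
ee_rot: [3.141, -0.0, 1.495]
wrist_force: [-1.4, 3.5, 3.3]
width: 0.0444
finger_force: 2.2
```

```bash
python3 -c "
from h import *
plan([.05,.145],.015,10)
robot.snapshot('side');im=robot.snapshot('scene')
for c in ['side','scene']:
    print(c,[(np.round(loc(d['centre'],O,YAW),4),d['centre'][2],round(d['score'],2)) for d in robot.spot_point('tin',c)])
"
```

```text
now [0.018  0.2815] tips 0.0192 t 4.4 F [-1.4  3.5  3.3]
[[-0.34, 0.08, 0.01], [-0.34, 0.08, 0.01], [-0.34, 0.08, 0.01], [-0.34, 0.08, 0.01], [-0.34, 0.08, 0.01], [-0.34, 0.08, 0.01], [-0.34, 0.08, 0.01], [-0.34, 0.08, 0.01], [-0.34, 0.08, 0.01], [-0.34, 0.08, 0.01]]
tw [ 0.    -0.     0.005]
side [(array([0.0154, 0.2462]), -0.0015, 0.85), (array([-0.0212,  0.6309]), 0.0026, 0.74)]
scene [(array([-0.0232,  0.6305]), 0.0043, 0.91), (array([0.0188, 0.2401]), -0.0007, 0.72)]
```

>>> play_rows:
  translation:
    - [-0.34, 0.08, 0.01]
    - [-0.34, 0.08, 0.01]
    - [-0.34, 0.08, 0.01]
    - [-0.34, 0.08, 0.01]
    - [-0.34, 0.08, 0.01]
    - [-0.34, 0.08, 0.01]
    - [-0.34, 0.08, 0.01]
    - [-0.34, 0.08, 0.01]
  twist:
    - [0, 0, 0]
    - [0, 0, 0]
    - [0, 0, 0]
    - [0, 0, 0]
    - [0, 0, 0]
    - [0, 0, 0]
    - [0, 0, 0]
    - [0, 0, 0]
  gripper: [-0.06, -0.06, -0.06, -0.06, -0.06, -0.06, -0.06, -0.06]

```text
time: 5.4
tool_pos: [0.5424, -0.0862, 0.2147]
ee_rot: [3.142, -0.0, 1.495]
wrist_force: [-0.6, 3.7, 4.0]
width: 0.0439
finger_force: 2.1
```

```bash
python3 -c "
from h import *
plan([.05,.14],.014,3)
robot.snapshot('side');robot.snapshot('scene')
for c in ['side','scene']:
    print(c,[(np.round(loc(d['centre'],O,YAW),4),d['centre'][2],round(d['score'],2)) for d in robot.spot_point('tin',c)])
"
```

```text
now [0.0441 0.1729] tips 0.0157 t 5.4 F [-0.6  3.7  4. ]
[[-0.27, 0.05, 0.01], [-0.27, 0.05, 0.01], [-0.27, 0.05, 0.01]]
tw [ 0.    -0.001  0.018]
side [(array([0.042 , 0.1382]), -0.0051, 0.7), (array([-0.0209,  0.6296]), 0.0025, 0.67), (array([0.1701, 0.4782]), -0.0004, 0.3)]
scene [(array([0.0418, 0.1327]), 0.0001, 0.69), (array([-0.0249,  0.6326]), 0.0038, 0.58)]
```

>>> play_rows:
  translation:
    - [-0.27, 0.05, 0.0]
    - [-0.27, 0.05, 0.0]
    - [-0.27, 0.05, 0.0]
    - [-0.25, 0, 0]
    - [-0.25, 0, 0]
    - [-0.25, 0, 0]
    - [-0.25, 0, 0]
    - [-0.2, 0, 0]
  twist:
    - [0, 0, 0.02]
    - [0, 0, 0.02]
    - [0, 0, 0]
    - [0, 0, 0]
    - [0, 0, 0]
    - [0, 0, 0]
    - [0, 0, 0]
    - [0, 0, 0]
  gripper: [-0.06, -0.06, -0.06, -0.06, -0.06, -0.06, -0.06, -0.06]

```text
time: 6.4
tool_pos: [0.5418, -0.1666, 0.2147]
ee_rot: [3.142, -0.0, 1.491]
wrist_force: [0.2, 1.8, -1.3]
width: 0.0439
finger_force: 0.6
```

```bash
python3 -c "
from h import *
plan([.05,.0384],.014,6)
robot.snapshot('side');robot.snapshot('scene')
for c in ['side','scene']:
    print(c,[(np.round(loc(d['centre'],O,YAW),4),d['centre'][2],round(d['score'],2)) for d in robot.spot_point('tin',c)])
"
```

```text
now [0.0499 0.0928] tips 0.0157 t 6.4 F [ 0.2  1.8 -1.3]
[[-0.23, -0.0, 0.01], [-0.23, 0.0, 0.01], [-0.23, 0.0, 0.01], [-0.23, 0.0, 0.01], [-0.23, 0.0, 0.01], [-0.23, 0.0, 0.01]]
tw [ 0.    -0.     0.002]
side [(array([-0.0195,  0.6278]), 0.0013, 0.96), (array([0.0475, 0.0541]), -0.0021, 0.74)]
scene [(array([-0.021 ,  0.6305]), -0.0005, 0.62), (array([0.0489, 0.0546]), 0.0002, 0.56)]
```

>>> play_rows:
  translation:
    - [-0.22, 0, 0]
    - [-0.22, 0, 0]
    - [-0.22, 0, 0]
    - [-0.2, 0, 0]
    - [-0.15, 0, 0]
    - [-0.12, 0, 0]
    - [-0.1, 0, 0]
    - [-0.06, 0, 0]
  twist:
    - [0, 0, 0]
    - [0, 0, 0]
    - [0, 0, 0]
    - [0, 0, 0]
    - [0, 0, 0]
    - [0, 0, 0]
    - [0, 0, 0]
    - [0, 0, 0]
  gripper: [-0.06, -0.06, -0.06, -0.06, -0.06, -0.06, -0.06, -0.06]

```text
time: 7.4
tool_pos: [0.5378, -0.2174, 0.2148]
ee_rot: [3.141, -0.0, 1.491]
wrist_force: [1.6, 2.8, 2.1]
width: 0.0439
finger_force: 1.2
```

>>> play_rows:
  translation:
    - [-0.05, 0, 0]
    - [-0.03, 0, 0]
  twist:
    - [0, 0, 0]
    - [0, 0, 0]
  gripper: [-0.06, -0.06]

```text
time: 7.6
tool_pos: [0.5376, -0.2199, 0.2148]
ee_rot: [3.141, -0.002, 1.491]
wrist_force: [0.2, 5.3, 2.8]
width: 0.0441
finger_force: 2.4
```

```bash
python3 -c "
from h import *
plan([.05,.0384],.014,1)
robot.snapshot('side');robot.snapshot('scene')
for c in ['side','scene']:
    print(c,[(np.round(loc(d['centre'],O,YAW),4),d['centre'][2],round(d['score'],2)) for d in robot.spot_point('tin',c)])
"
```

```text
now [0.0501 0.0393] tips 0.0158 t 7.6 F [0.2 5.3 2.8]
[[-0.02, -0.0, 0.04]]
tw [ 0.001 -0.016  0.016]
side [(array([0.0477, 0.0033]), -0.0039, 0.83), (array([-0.0204,  0.6304]), 0.002, 0.67)]
scene [(array([-0.0255,  0.6319]), 0.0018, 0.57), (array([0.0483, 0.0005]), 0.0006, 0.55)]
```

>>> play_rows:
  translation:
    - [-0.05, 0, 0]
    - [0, 0, 0]
  twist:
    - [0, 0, 0]
    - [0, 0, 0]
  gripper: [-0.06, -0.06]

```text
time: 8.0
tool_pos: [0.5376, -0.2206, 0.2148]
ee_rot: [-3.142, -0.005, 1.492]
wrist_force: [0.8, 9.1, 5.1]
width: 0.0443
finger_force: 4.2
```

>>> play_rows:
  translation:
    - [-0.05, 0, 0]
    - [0, 0, 0]
  twist:
    - [0, 0, 0]
    - [0, 0, 0]
  gripper: [-0.06, -0.06]

```text
time: 8.2
tool_pos: [0.5376, -0.2213, 0.2148]
ee_rot: [-3.141, -0.008, 1.492]
wrist_force: [1.0, 13.7, 5.9]
width: 0.0442
finger_force: 6.0
```

>>> play_rows:
  translation:
    - [0.4, 0, 0]
    - [0.6, 0, 0]
    - [0.6, 0, -0.9]
    - [0.6, 0, -0.9]
    - [0.8, -0.2, -0.9]
    - [0.9, -0.2, -0.4]
    - [0.9, -0.2, 0]
    - [0.9, -0.2, 0]
  twist:
    - [0, 0, 0]
    - [0, 0, 0]
    - [0, 0, 0]
    - [0, 0, 0]
    - [0, 0, 0]
    - [0, 0, 0]
    - [0, 0, 0]
    - [0, 0, 0]
  gripper: [-0.06, -0.06, -0.06, -0.06, -0.06, -0.06, -0.06, -0.06]

```text
time: 9.0
tool_pos: [0.5232, 0.0064, 0.3397]
ee_rot: [3.138, 0.003, 1.49]
wrist_force: [0.2, 0.4, 0.3]
width: 0.0443
finger_force: 0.0
```

```bash
python3 -c "
from h import *
plan([-.042,.531],.13,8)
robot.snapshot('side')
print([(np.round(loc(d['centre'],O,YAW),4),d['centre'][2],round(d['score'],2)) for d in robot.spot_point('tin','side')])
print([(np.round(loc(d['centre'],O,YAW),4),d['centre'][2],round(d['score'],2)) for d in robot.spot_point('jar','side')])
"
```

```text
now [0.0174 0.2637] tips 0.1407 t 9.0 F [0.2 0.4 0.3]
[[0.84, -0.19, 0.03], [0.84, -0.19, 0.03], [0.84, -0.19, 0.03], [0.84, -0.19, 0.03], [0.84, -0.19, 0.03], [0.84, -0.19, 0.03], [0.84, -0.19, 0.03], [0.84, -0.19, 0.03]]
tw [0.004 0.003 0.001]
[(array([-0.021,  0.63 ]), 0.0014, 0.73), (array([ 0.0467, -0.0018]), -0.0051, 0.66)]
[(array([-0.1523,  0.5922]), 0.0014, 0.63), (array([-0.0428,  0.4782]), 0.001, 0.62)]
```

>>> play_rows:
  translation:
    - [0.82, -0.19, 0]
    - [0.82, -0.19, 0]
    - [0.82, -0.19, 0]
    - [0.82, -0.19, 0]
    - [0.82, -0.19, 0]
    - [0.82, -0.19, 0]
    - [0.8, -0.19, 0]
    - [0, 0, 0]
  twist:
    - [0, 0, 0]
    - [0, 0, 0]
    - [0, 0, 0]
    - [0, 0, 0]
    - [0, 0, 0]
    - [0, 0, 0]
    - [0, 0, 0]
    - [0, 0, 0]
  gripper: [-0.06, -0.06, -0.06, -0.06, -0.06, -0.06, -0.06, -0.06]

```text
time: 9.95
tool_pos: [0.4887, 0.2395, 0.3381]
ee_rot: [3.141, 0.001, 1.494]
wrist_force: [0.2, 0.1, -0.3]
width: 0.0441
finger_force: 0.0
```

```bash
python3 -c "
from h import *
plan([-.042,.535],.016,5)
print(robot.get_obs()['width'])
im=robot.snapshot('wrist');cv2.imwrite('pics/w2.png',im[:,:,::-1])
print([(np.round(loc(d['centre'],O,YAW),4),d['centre'][2],round(d['score'],2)) for d in robot.spot_point('jar','wrist')])
"
```

```text
now [-0.0358  0.4932] tips 0.1391 t 9.95 F [ 0.2  0.1 -0.3]
[[0.21, -0.03, 0.62], [0.21, -0.03, 0.62], [0.21, -0.03, 0.62], [0.21, -0.03, 0.62], [0.21, -0.03, 0.62]]
tw [0.001 0.001 0.008]
0.04412360517728866
[(array([-0.1525,  0.5949]), 0.0003, 0.92), (array([-0.0392,  0.4763]), 0.0007, 0.62)]
```

View pics/w2.png

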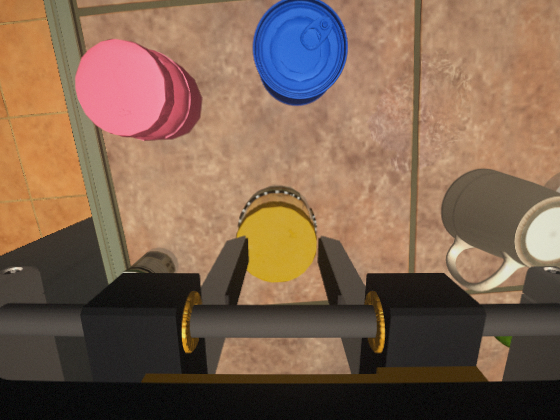

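The wrist view shows the jar lid at (277,240) between the fingers, with the blue tin (300,50) and the pink jar (125,88) farther left. I'll move back 43 mm, then lower.

>>> play_rows:
  translation:
    - [0.6, -0.07, 0]
    - [0.48, -0.07, 0]
    - [0, 0, 0.5]
    - [0, 0, 0.62]
    - [0, 0, 0.62]
    - [0, 0, 0.62]
    - [0, 0, 0.62]
    - [0, 0, 0.08]
  twist:
    - [0, 0, 0.04]
    - [0, 0, 0]
    - [0, 0, 0]
    - [0, 0, 0]
    - [0, 0, 0]
    - [0, 0, 0]
    - [0, 0, 0]
    - [0, 0, 0]
  gripper: [-0.06, -0.06, -0.06, -0.06, -0.06, -0.06, -0.06, -0.06]

```text
time: 10.85
tool_pos: [0.4861, 0.2789, 0.2124]
ee_rot: [-3.136, 0.005, 1.485]
wrist_force: [-0.3, -0.1, 0.3]
width: 0.044
finger_force: 0.0
```

```bash
python3 -c "
from h import *
plan([-.05,.2],.016,24)
"
```

```text
now [-0.0416  0.5323] tips 0.0134 t 10.85 F [-0.3 -0.1  0.3]
[[-0.35, -0.01, -0.0], [-0.35, -0.01, -0.0], [-0.35, -0.01, -0.0], [-0.35, -0.01, -0.0], [-0.35, -0.01, -0.0], [-0.35, -0.01, -0.0], [-0.35, -0.01, -0.0], [-0.35, -0.01, -0.0], [-0.35, -0.01, -0.0], [-0.35, -0.01, -0.0], [-0.35, -0.01, -0.0], [-0.35, -0.01, -0.0], [-0.35, -0.01, -0.0], [-0.35, -0.01, -0.0], [-0.35, -0.01, -0.0], [-0.35, -0.01, -0.0], [-0.35, -0.01, -0.0], [-0.35, -0.01, -0.0], [-0.35, -0.01, -0.0], [-0.35, -0.01, -0.0], [-0.35, -0.01, -0.0], [-0.35, -0.01, -0.0], [-0.35, -0.01, -0.0], [-0.35, -0.01, -0.0]]
tw [-0.002  0.002 -0.002]
```

>>> play_rows:
  translation:
    - [-0.25, 0, -0.03]
    - [-0.25, 0, -0.03]
    - [-0.3, -0.01, 0]
    - [-0.3, -0.01, 0]
    - [-0.3, -0.01, 0]
    - [-0.3, -0.01, 0]
    - [-0.3, -0.01, 0]
    - [-0.3, -0.01, 0]
  twist:
    - [0, 0, 0]
    - [0, 0, 0]
    - [0, 0, 0]
    - [0, 0, 0]
    - [0, 0, 0]
    - [0, 0, 0]
    - [0, 0, 0]
    - [0, 0, 0]
  gripper: [-0.06, -0.06, -0.06, -0.06, -0.06, -0.06, -0.06, -0.06]

```text
time: 11.65
tool_pos: [0.4767, 0.1894, 0.2198]
ee_rot: [3.139, -0.002, 1.487]
wrist_force: [0.7, 5.1, 4.8]
width: 0.0442
finger_force: 3.1
```

```bash
python3 -c "
from h import *
plan([-.05,.14],.016,24)
robot.snapshot('side');robot.snapshot('scene')
for c in ['side','scene']:
    print(c,[(np.round(loc(d['centre'],O,YAW),4),d['centre'][2],round(d['score'],2)) for d in robot.spot_point('jar',c)])
" | cut -c1-200
```

```text
now [-0.0437  0.4423] tips 0.0208 t 11.65 F [0.7 5.1 4.8]
[[-0.31, -0.01, 0.0], [-0.31, -0.01, 0.0], [-0.31, -0.01, 0.0], [-0.31, -0.01, 0.0], [-0.31, -0.01, 0.0], [-0.31, -0.01, 0.0], [-0.31, -0.01, 0.0], [-0.31, -0.01, 0.0], [-0.31, -0.01, 0.0], [-0.31, -0
tw [ 0.001 -0.001 -0.001]
side [(array([-0.1532,  0.5983]), 0.0017, 0.89), (array([-0.0451,  0.4065]), 0.0003, 0.46)]
scene [(array([-0.1557,  0.598 ]), 0.0018, 0.57), (array([-0.047 ,  0.4044]), -0.0049, 0.49)]
```

>>> play_rows:
  translation:
    - [-0.32, -0.01, 0.01]
    - [-0.32, -0.01, 0.01]
    - [-0.32, -0.01, 0.01]
    - [-0.32, -0.01, 0]
    - [-0.32, -0.01, 0]
    - [-0.32, -0.01, 0]
    - [-0.32, -0.01, 0]
    - [-0.32, -0.01, 0]
  twist:
    - [0, 0, 0]
    - [0, 0, 0]
    - [0, 0, 0]
    - [0, 0, 0]
    - [0, 0, 0]
    - [0, 0, 0]
    - [0, 0, 0]
    - [0, 0, 0]
  gripper: [-0.06, -0.06, -0.06, -0.06, -0.06, -0.06, -0.06, -0.06]

```text
time: 12.65
tool_pos: [0.4646, 0.0871, 0.2176]
ee_rot: [3.141, -0.0, 1.487]
wrist_force: [1.5, 3.9, 4.3]
width: 0.0443
finger_force: 2.5
```

>>> play_rows:
  translation:
    - [-0.32, -0.01, 0]
    - [-0.32, -0.01, 0]
    - [-0.32, -0.01, 0]
    - [-0.32, -0.01, 0]
    - [-0.32, -0.01, 0]
    - [-0.32, -0.01, 0]
    - [-0.32, -0.01, 0]
    - [-0.32, -0.01, 0]
  twist:
    - [0, 0, 0]
    - [0, 0, 0]
    - [0, 0, 0]
    - [0, 0, 0]
    - [0, 0, 0]
    - [0, 0, 0]
    - [0, 0, 0]
    - [0, 0, 0]
  gripper: [-0.06, -0.06, -0.06, -0.06, -0.06, -0.06, -0.06, -0.06]

```text
time: 13.45
tool_pos: [0.4528, -0.0146, 0.2175]
ee_rot: [-3.141, -0.0, 1.487]
wrist_force: [1.9, 4.2, 4.6]
width: 0.044
finger_force: 2.9
```

```bash
python3 -c "
from h import *
plan([-.05,.12],.016,8)
robot.snapshot('side');robot.snapshot('scene')
for c in ['side','scene']:
    print(c,[(np.round(loc(d['centre'],O,YAW),4),d['centre'][2],round(d['score'],2)) for d in robot.spot_point('jar',c)])
" | cut -c1-200
```

```text
now [-0.0511  0.237 ] tips 0.0185 t 13.45 F [1.9 4.2 4.6]
[[-0.37, 0.0, 0.01], [-0.37, 0.0, 0.01], [-0.37, 0.0, 0.01], [-0.37, 0.0, 0.01], [-0.37, 0.0, 0.01], [-0.37, 0.0, 0.01], [-0.37, 0.0, 0.01], [-0.37, 0.0, 0.01]]
tw [-0.    -0.    -0.003]
side [(array([-0.055 ,  0.2006]), 0.0007, 0.72), (array([-0.151 ,  0.5937]), -0.001, 0.7)]
scene [(array([-0.1534,  0.5963]), -0.0014, 0.82), (array([-0.0544,  0.1998]), -0.0026, 0.72)]
```

>>> play_rows:
  translation:
    - [-0.32, 0.01, 0]
    - [-0.32, 0.01, 0]
    - [-0.32, 0.01, 0]
    - [-0.32, 0.01, 0]
    - [-0.32, 0.01, 0]
    - [-0.32, 0.01, 0]
    - [-0.32, 0.01, 0]
    - [-0.25, 0.01, 0]
  twist:
    - [0, 0, 0.02]
    - [0, 0, 0.02]
    - [0, 0, 0]
    - [0, 0, 0]
    - [0, 0, 0]
    - [0, 0, 0]
    - [0, 0, 0]
    - [0, 0, 0]
  gripper: [-0.06, -0.06, -0.06, -0.06, -0.06, -0.06, -0.06, -0.06]

```text
time: 14.45
tool_pos: [0.4474, -0.1144, 0.2174]
ee_rot: [-3.141, 0.0, 1.483]
wrist_force: [0.3, 2.0, -1.4]
width: 0.0443
finger_force: 0.9
```

```bash
python3 -c "
from h import *
plan([-.049,.036],.016,8)
robot.snapshot('side');robot.snapshot('scene')
for c in ['side','scene']:
    print(c,[(np.round(loc(d['centre'],O,YAW),4),d['centre'][2],round(d['score'],2)) for d in robot.spot_point('jar',c)])
" | cut -c1-200
```

```text
now [-0.0483  0.1371] tips 0.0184 t 14.45 F [ 0.3  2.  -1.4]
[[-0.32, 0.0, 0.01], [-0.32, -0.0, 0.01], [-0.32, -0.0, 0.01], [-0.32, -0.0, 0.01], [-0.32, -0.0, 0.01], [-0.32, -0.0, 0.01], [-0.32, -0.0, 0.01], [-0.32, -0.0, 0.01]]
tw [-0.     0.    -0.009]
side [(array([-0.1507,  0.5962]), 0.0001, 0.7), (array([-0.0506,  0.1001]), 0.0014, 0.64)]
scene [(array([-0.1518,  0.5945]), 0.0023, 0.77), (array([-0.0517,  0.1012]), -0.0058, 0.76), (array([0.1504, 0.2733]), 0.0039, 0.56)]
```

>>> play_rows:
  translation:
    - [-0.25, 0, 0]
    - [-0.27, 0, 0]
    - [-0.27, 0, 0]
    - [-0.27, 0, 0]
    - [-0.27, 0, 0]
    - [-0.25, 0, 0]
    - [-0.22, 0, 0]
    - [-0.2, 0, 0]
  twist:
    - [0, 0, -0.03]
    - [0, 0, -0.03]
    - [0, 0, 0]
    - [0, 0, 0]
    - [0, 0, 0]
    - [0, 0, 0]
    - [0, 0, 0]
    - [0, 0, 0]
  gripper: [-0.06, -0.06, -0.06, -0.06, -0.06, -0.06, -0.06, -0.06]

```text
time: 15.45
tool_pos: [0.4409, -0.1937, 0.2175]
ee_rot: [3.141, -0.0, 1.489]
wrist_force: [0.2, 2.5, 2.4]
width: 0.0441
finger_force: 1.6
```

>>> play_rows:
  translation:
    - [-0.15, 0, 0]
    - [-0.12, 0, 0]
    - [-0.1, 0, 0]
    - [-0.06, 0, 0]
    - [-0.04, 0, 0]
  twist:
    - [0, 0, 0]
    - [0, 0, 0]
    - [0, 0, 0]
    - [0, 0, 0]
    - [0, 0, 0]
  gripper: [-0.06, -0.06, -0.06, -0.06, -0.06]

```text
time: 15.95
tool_pos: [0.4395, -0.2116, 0.2175]
ee_rot: [3.141, -0.0, 1.489]
wrist_force: [0.3, 3.5, 3.1]
width: 0.0441
finger_force: 1.8
```

```bash
python3 -c "
from h import *
plan([-.049,.035],.016,1)
robot.snapshot('side');robot.snapshot('scene')
for c in ['side','scene']:
    print(c,[(np.round(loc(d['centre'],O,YAW),4),d['centre'][2],round(d['score'],2)) for d in robot.spot_point('jar',c)])
" | cut -c1-200
```

```text
now [-0.0484  0.0396] tips 0.0185 t 15.95 F [0.3 3.5 3.1]
[[-0.11, -0.01, 0.06]]
tw [ 0.001 -0.003 -0.004]
side [(array([-0.1509,  0.5936]), 0.0002, 0.58)]
scene [(array([-0.0513,  0.0062]), -0.0048, 0.85), (array([-0.1528,  0.5955]), -0.0005, 0.78), (array([0.0511, 0.0003]), -0.001, 0.75)]
```

Not touching the board yet. About 4 mm to go.

>>> play_rows:
  translation:
    - [-0.06, 0, 0]
    - [-0.05, 0, 0]
    - [0, 0, 0]
  twist:
    - [0, 0, 0]
    - [0, 0, 0]
    - [0, 0, 0]
  gripper: [-0.06, -0.06, -0.06]

```text
time: 16.45
tool_pos: [0.4391, -0.2162, 0.2175]
ee_rot: [3.141, 0.0, 1.489]
wrist_force: [-0.8, 2.4, 1.8]
width: 0.044
finger_force: 1.5
```

>>> play_rows:
  translation:
    - [-0.05, 0, 0]
    - [0, 0, 0]
  twist:
    - [0, 0, 0]
    - [0, 0, 0]
  gripper: [-0.06, -0.06]

```text
time: 16.65
tool_pos: [0.439, -0.2173, 0.2174]
ee_rot: [3.142, -0.003, 1.489]
wrist_force: [0.5, 7.4, 3.0]
width: 0.044
finger_force: 3.3
```

>>> play_rows:
  translation:
    - [-0.05, 0, 0]
    - [0, 0, 0]
  twist:
    - [0, 0, 0]
    - [0, 0, 0]
  gripper: [-0.06, -0.06]

```text
time: 16.85
tool_pos: [0.4389, -0.2182, 0.2174]
ee_rot: [-3.141, -0.007, 1.489]
wrist_force: [1.3, 11.5, 5.5]
width: 0.0443
finger_force: 5.4
```

>>> play_rows:
  translation:
    - [-0.03, 0, 0]
    - [0, 0, 0]
  twist:
    - [0, 0, 0]
    - [0, 0, 0]
  gripper: [-0.06, -0.06]

```text
time: 17.05
tool_pos: [0.4389, -0.2186, 0.2174]
ee_rot: [-3.141, -0.009, 1.489]
wrist_force: [1.5, 14.0, 6.5]
width: 0.0444
finger_force: 6.5
```

>>> play_rows:
  translation:
    - [0.3, 0, 0]
    - [0.6, 0, 0]
    - [0.6, 0, -0.9]
    - [0.6, 0, -0.9]
    - [0.6, 0, -0.9]
    - [0.9, 0, -0.9]
    - [0.9, 0, -0.5]
    - [0, 0, 0]
  twist:
    - [0, 0, 0]
    - [0, 0, 0]
    - [0, 0, 0]
    - [0, 0, 0]
    - [0, 0, 0]
    - [0, 0, 0]
    - [0, 0, 0]
    - [0, 0, 0]
  gripper: [-0.06, -0.06, -0.06, -0.06, -0.06, -0.06, -0.06, -0.06]

```text
time: 17.85
tool_pos: [0.4538, -0.04, 0.3849]
ee_rot: [3.133, 0.002, 1.494]
wrist_force: [0.1, -0.6, -0.0]
width: 0.0446
finger_force: 0.0
```

```bash
python3 -c "
from h import *
a=robot.snapshot('side');robot.snapshot('scene')
for n in ['tin','jar','garlic','mug','spice_jar']:
  for c in ['side','scene']:
    print(n,c,[(np.round(loc(d['centre'],O,YAW),4),np.round(d['centre'],3),round(d['score'],2)) for d in robot.spot_point(n,c)])
im=np.ascontiguousarray(a[:,:,::-1]);overlay(im,'side',O,YAW)
cr=lambda i:cv2.resize(i[160:290,355:445],None,fx=4,fy=4,interpolation=2)
cv2.imwrite('pics/end.png',np.hstack([cr(a[:,:,::-1]),cr(im)]))
"
```

```text
tin side [(array([ 0.0517, -0.0002]), array([ 0.536, -0.259, -0.001]), 0.8), (array([-0.0248,  0.6313]), array([0.511, 0.376, 0.003]), 0.69)]
tin scene [(array([-0.0253,  0.6282]), array([0.51 , 0.373, 0.003]), 0.87), (array([0.0475, 0.0034]), array([ 0.532, -0.256, -0.001]), 0.85)]
jar side [(array([-0.1494,  0.5929]), array([0.384, 0.348, 0.   ]), 0.82), (array([-0.0505, -0.0013]), array([ 0.434, -0.252, -0.001]), 0.66)]
jar scene [(array([-0.051 ,  0.0003]), array([ 0.434, -0.251, -0.003]), 0.57), (array([-0.1532,  0.5931]), array([ 0.38 ,  0.349, -0.001]), 0.56)]
garlic side [(array([0.1487, 0.2722]), array([0.655, 0.004, 0.002]), 0.55)]
garlic scene []
mug side [(array([0.172 , 0.4781]), array([0.695, 0.208, 0.002]), 0.67)]
mug scene [(array([0.168 , 0.4749]), array([ 0.69 ,  0.205, -0.005]), 0.66)]
spice_jar side [(array([-0.1738,  0.4257]), array([ 0.346,  0.183, -0.001]), 0.97)]
spice_jar scene [(array([-0.1776,  0.4252]), array([ 0.342,  0.183, -0.001]), 0.8), (array([ 0.0501, -0.0022]), array([ 0.534, -0.261, -0.001]), 0.51)]
```

View pics/end.png

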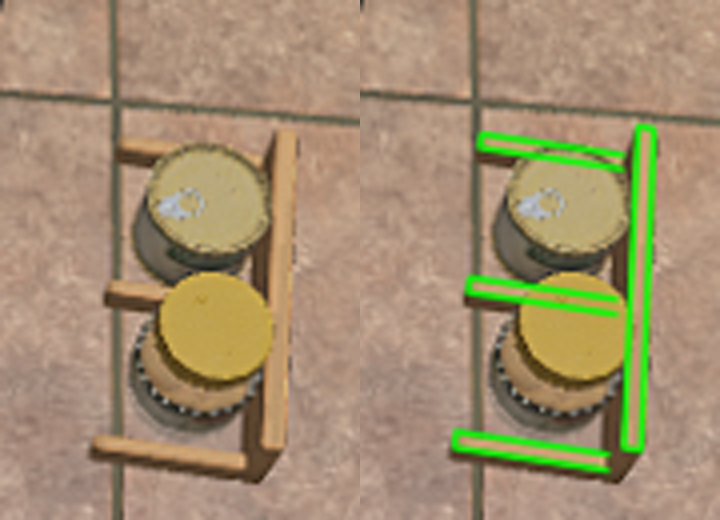

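The tin (lid at about (210,200)) and the jar (lid at about (215,325)) both stand upright in their bays against the back board, and the hand is clear.

```bash
python3 -c "
from bench import robot
print(robot.close_job())"
```

```text
the job is handed in; nothing more can be done
None
```

The tin is in the bay nearer the wall and the jar in the bay nearer the robot, both slid home against the back board; the garlic, mug and spice jar are where they were, the hand is clear, and the job is handed in (the judge returned no verdict).

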